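# Take the freshly sealed tile out of its cam jig with the tongs

### The arm

A 7-joint arm with a two-finger parallel gripper is mounted at the origin on a cart in front of the work surface, level with it; the furniture and walls round the work are solid. World frame = base frame: x ahead of the robot, y to its left, z up, the work surface at z = 0. Lengths are in m, angles in rad, forces in N, time in s.
With the tool pointing down it reaches from about 0.425 to 0.875 m from the base axis. Payload 4.7 kg.
Tool frame: the origin (TCP) lies between the finger pads; the fingertips stand 14 mm ahead of it and the grasp point (between the pads) lies 5 mm behind it; z points along the fingers, y is the line along which they close (so a half turn about z gives the same grasp; the last joint's range is limited). The gripper opens to 87 mm and grips with 3 to 60 N. Pads are 19 mm wide; open, the fingers measure 117 mm over their backs; the gripper's body (75 mm by 190 mm) begins 51 mm behind the grasp point.
Start: joints at [0.014, 0.321, -0.07, 1.45, 0.023, 1.371, -0.057], TCP at [0.65, -0, 0.237] pointing down, gripper open.
Joint ranges: [-2.86, 2.86], [-0.3, 2.09], [-1.38, 1.24], [0.06, 2.45], [-1.56, 4.7], [0.09, 2.05], [-2.69, 2.69]. Speed limits (rad/s): [2.57, 2.57, 3.14, 3.14, 3.14, 3.14, 3.14].

### API

Orientations are given as a rotation vector (axis times angle).
In Python, from bench import ctrl gives the robot as it stands.
- The arm moves only by the tool step_arm, never from a script. Its argument "commands" is a list of rows, each an object with "travel": the shift along the tool's x, y, z in m, a list of three; "turn": the turn, a rotation vector about the tool's x, y, z in degrees, a list of three. A call has 1 to 5 rows; each row is the pose to reach, as a shift and turn from the pose commanded when the call began, along the tool's axes at that moment; what a row does not reach only later rows make up. A row lasts 1/10 s, in which the tool goes at most 50 mm and 8.59 degrees, less where a joint would pass 70% of its speed; a pose out of reach is approached as far as the arm can. A call with a gripper value outside its range is refused whole. "gripper" is the opening, from 0 (shut) to 1 (fully open), set as the call begins (left out, the last holds). The fingers move at their own pace and stop on an object; "force" is the grip in N (left out, the last holds). Time passes only in rows, so rows that repeat a pose let the fingers close. It gives the time, the measured TCP pose, the force, the opening and the grip force at its end, in the units of the state.
- ctrl.get_state(): the state, without advancing time (a new reading comes with each control period).
- ctrl.get_image(name): name is "scene" or "side" or "wrist"; returns the picture (480x640x3 uint8, red, green, blue); there is no depth.
- ctrl.camera_model(name): a dict with "fx", "fy", "cx", "cy" (pixels), "R" (3x3) and "t" (3): a world point X has camera coordinates R X + t; the wrist camera has in their place "T_tool_cam" (4x4, takes a point from camera to tool coordinates, whose origin is the TCP and whose axes are the flange's). Camera axes: x right, y down, z forward; pixel columns grow to the right and rows downward; lengths in m; the calibration is good to about 2 mm. A picture is of the moment at which its call begins: read the wrist's pose just before it. camera_model takes no time and is no camera call.
- ctrl.close_job(): hands the job in; it is judged then, once.
The state is a dict: "time": time; "joint_positions": joint angles; "qd": joint speeds; "joint_torque": joint torques, N m; "position": TCP position; "tool_rot": TCP orientation; "ft_force": force on the tool from outside, world axes, zero at the start; "torque": the same for the moment, N m; "grip_width": opening from 0.0 (shut) to 1.0 (fully open); "grip_force": force on a finger pad.
Only numpy, scipy, OpenCV 4.12 (cv2) and the standard library are available. Lean on these libraries where they do the work, as an engineer would, in place of code of your own. Each camera call takes 0.05 s, during which the arm holds its last target. There are 200 camera calls.

### The job

The tile in the wooden-based sealing jig has just been brushed with sealer, so the gripper's fingers must never touch it. Turn the jig's wing knob a quarter turn anticlockwise, to its stop, so that the lipped jaw slides clear of the tile, then pick up the spring tongs, close them on the tile's two long edges near the middle and lift it out, without dropping it. Finish while holding: keep the tile still and about level in the tongs, at least 10 cm above the jig's rail that it lay on, with the jig left open and the sealer bottle, the brush and the spare tile left where they are.

Things in the scene. Friction and masses are not known exactly. Their poses are not given: they have to be found in the camera images.
- jig: Sealing jig, fixed. Origin on the table under the middle of the tile's place; +x along the jig to the knob, z up. Wooden base 178 x 68 x 12 mm, x = -60 to +118. A rail 16 mm wide along x, top 30 mm above the table, carries the tile; beside it all is free down to the base. End stop 22 mm wide, 35 mm high at x = -48 to -36.
- jaw_lip (a point): Tip of the lip of the steel sliding jaw (24 mm wide, 42 mm high) at the tile's knob end. While locked the lip reaches 3 mm over the tile; it moves along the jig's +x as the knob opens.
- clamp_knob (a joint): Angle of the black wing knob in rad: about 0 locked (wing along the jig's x), grows anticlockwise seen from above, to the stop at 1.5. It turns a spiral cam which moves the jaw away from the tile by 6 mm per rad. Stays where it is left; turns with about 0.1 N m.
- knob_grip (a point): Middle of the knob's wing, on its vertical axis, 60 mm above the table and 81 mm along the jig's +x from its origin. Wing 46 mm long (along this point's x axis), 14 mm thick, from 48 to 72 mm above the table; a round hub 34 mm across lies under it. Grip across the 14 mm.
- sealed_tile: The freshly sealed tile, wood-grey, 72 x 32 x 6 mm, 34 g, lying on the jig's rail (underside 30 mm above the table). Origin at the centre of its underside; x along its 72 mm, which is the jig's x.
- tongs: Spring tongs of steel strip, loose, about 0.12 kg, 220 mm long, 20 mm high, lying on edge on the table: the jaws open and close horizontally, so fingers from above can squeeze them. Origin on their lower edge, in the midplane, under the middle of the finger grips, near the centre of mass; +x to the jaws, z up. Pivot at x = -80 mm.
- tongs_grip (a point): Middle between the ribbed black finger grips (56 mm long, 20 mm high), 10 mm above the tongs' lower edge. They measure 58 mm over the outsides at rest (open), 48 mm with the jaws 32 mm apart. A spring holds them open: squeezing takes about 7 N at first, 11 N at 32 mm jaw gap. Fingers set a few mm narrower than the resting tongs can carry them by the spring's push alone.
- tongs_jaws (a point): Middle between the two flat, rubber-faced jaw pads (28 mm long, 16 mm high), 90 mm ahead of the tongs' origin and 10 mm above their lower edge. The gap between the pads is 54 mm at rest; closed on 32 mm the pads are parallel.
- tongs_left (a joint): How far the tongs' left arm is swung in, rad: 0 at rest (open, jaw gap 54 mm), 0.065 at 32 mm gap, 0.15 shut. The right arm mirrors it.
- sealer_bottle: White bottle 64 x 62 x 167 mm standing on the table, origin under its middle. Leave it alone.
- brush: Flat brush 42 x 197 x 14 mm lying beyond the jig, origin under its middle, long axis y. Leave it alone.
- spare_tile: A spare tile 72 x 32 x 6 mm lying flat on the table on the robot's side of the jig, origin under its middle. Leave it alone.

How it is judged:
On the way:
1. the knob is turned open to its stop while the tile still lies in the jig (value of joint clamp_knob above 1.25 rad and distance of sealed_tile from where it was at the start of the episode below 0.015 m), for 0.2 s.
At the end, for the whole second after the job is handed in: Tile underside over 0.13 m above the table, its middle within 30 mm of the jaws' middle, gripped by the tongs (over 1 N), within 0.35 rad of level, under 0.03 m/s; fingers hold the tongs; arm off the tile; tile and tongs off the jig; knob above 1.2 rad (height (world z) of sealed_tile above 0.13 m and contact force between tongs and sealed_tile above 1 N and contact force between the fingers and tongs above 1 N and contact force between each of sealed_tile, tongs and jig below 0.05 N and contact force between the arm and sealed_tile below 0.05 N and distance between tongs_jaws and sealed_tile below 0.03 m and angle between sealed_tile's own z axis and vertical below 0.35 rad and linear speed of sealed_tile below 0.03 m/s and value of joint clamp_knob above 1.2 rad); the arm keeps its last pose, push and grip.
It fails at once if the gripper or arm touches the wet tile (contact force between any of the fingers, the arm and sealed_tile above 0.2 N).
It fails at once if the tile is dropped (height (world z) of sealed_tile below 0.022 m).
It fails at once if the bottle, the brush or the spare tile is disturbed (moved more than 20 mm) (distance of any of sealer_bottle, brush, spare_tile from where it was at the start of the episode above 0.02 m).
It also fails if it takes over 51 s, if anything falls off the work surface, if the arm or the gripper's body presses on something with over 40 N, if the wrist force passes 120 N, or if a joint passes its speed limit or range.

## Working session

There is one attempt and no reset: what is moved stays moved. The work goes in short steps, Python scripts to look and compute and a tool call to move; the robot and the scene stay as the last step left them, time stands still between calls to the robot, and variables do not carry over. Pictures are saved under pics/ and viewed, at most 12 in all, crops included, and the job is handed in when it is done.

Besides the shell and the picture viewer there is one more tool, called after ">>>" as a command line: name --argument value ..., lists and objects as JSON in quotes. step_arm: Moves the arm, as the interface text tells. Its arguments: {"type":"object","properties":{"commands":{"type":"array"},"gripper":{"type":"number"},"force":{"type":"number"}},"required":["commands"]}

```bash
mkdir -p pics; cat > h.py <<'E'
import numpy as np, cv2
from scipy.spatial.transform import Rotation as Ro
from bench import ctrl
def grab(n,f):
    s=ctrl.get_state(); im=ctrl.get_image(n); cv2.imwrite('pics/'+f,im[:,:,::-1]); return s,im
def cam(n,s=None):
    m=ctrl.camera_model(n); K=np.array([[m['fx'],0,m['cx']],[0,m['fy'],m['cy']],[0,0,1]])
    if 'R' in m and 'T_tool_cam' not in m: R,t=np.array(m['R']),np.array(m['t'])
    else:
        T=np.array(m['T_tool_cam']); W=np.eye(4); W[:3,:3]=Ro.from_rotvec(s['tool_rot']).as_matrix(); W[:3,3]=s['position']
        C=np.linalg.inv(W@T); R,t=C[:3,:3],C[:3,3]
    return K,R,t
def ray(c,uv,z):
    K,R,t=c; o=-R.T@t; d=R.T@np.linalg.solve(K,[uv[0],uv[1],1]); return o+d*(z-o[2])/d[2]
def proj(c,X):
    K,R,t=c; p=K@(R@np.array(X)+t); return p[:2]/p[2]
E
python3 - <<'E'
from h import *
for n in ['scene','wrist','side']:
    s,im=grab(n,n+'0.png'); c=cam(n,s); print(n,-c[1].T@c[2], c[1][2])
print(s)
E
```

```text
scene [0.0863034  0.39884514 0.5965998 ] [ 0.58935135 -0.53365424 -0.60652958]
wrist [0.6495656  0.0787715  0.38408808] [-0.00183308 -0.28997479 -0.95703253]
side [-0.0052925   0.77132184  0.49166277] [ 0.54028953 -0.74663529 -0.38810174]
{'time': 0.1, 'joint_positions': array([ 0.01410908,  0.32173588, -0.07006733,  1.45153877,  0.02261423,
        1.37082765, -0.05687624]), 'qd': array([-6.11135581e-04, -1.27044596e-03,  1.73256860e-04, -2.23588355e-03,
       -7.12636363e-05, -1.13241951e-04,  1.17223633e-03]), 'joint_torque': array([ 1.37795760e-04, -4.92569017e+01, -4.06077392e-01, -3.13399816e+01,
       -6.42974046e-02,  3.95253638e-02,  6.49213871e-05]), 'position': array([ 6.49525131e-01, -6.92950836e-05,  2.35586331e-01]), 'tool_rot': array([-2.22060640e+00, -2.22066979e+00,  2.03557879e-03]), 'ft_force': array([-0.93975556, -0.17171141,  0.7217098 ]), 'torque': array([ 0.00532799, -0.00680778,  0.01926106]), 'grip_force': 0.0, 'grip_width': 1.0000311632329355}
```

View pics/scene0.png

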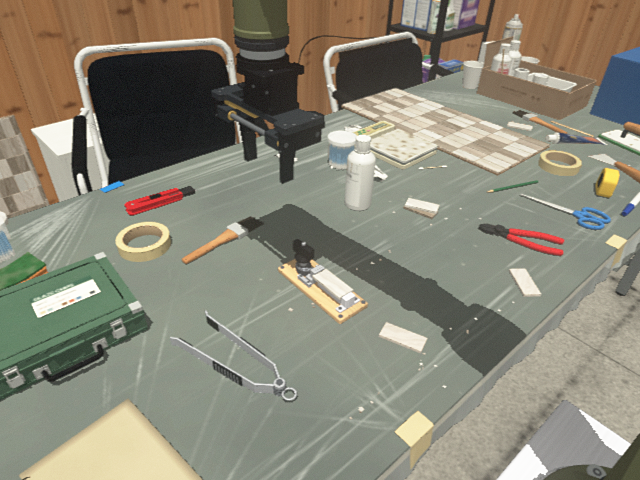

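View pics/wrist0.png

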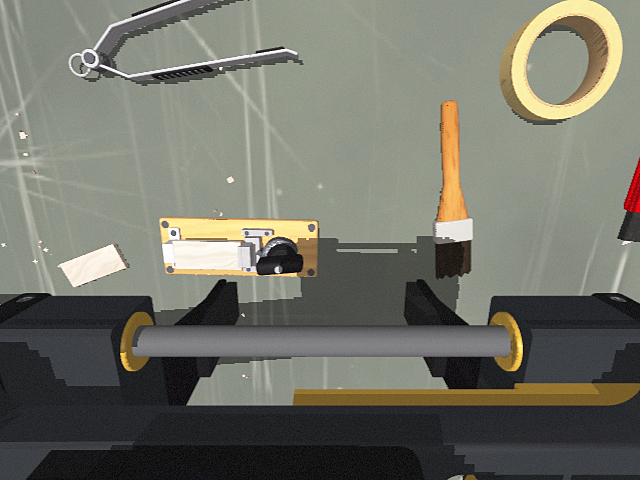

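The scene view shows the jig at about (322,290), the knob at (303,255), the open tongs from (288,393) to jaws at (175,340) and (208,316). In the wrist view the jig base spans (160–319, 218–278), the knob wing is at (280,265), and the tongs are cut off at the top.

```bash
python3 - <<'E'
from h import *
s=ctrl.get_state()
for n,box in [('wrist',(140,200,340,290)),('scene',(265,235,380,330))]:
    im=cv2.imread(f'pics/{n}0.png'); c=cam(n,s)
    hsv=cv2.cvtColor(im,cv2.COLOR_BGR2HSV)
    m=cv2.inRange(hsv,(12,90,60),(30,255,255)); k=np.zeros_like(m); k[box[1]:box[3],box[0]:box[2]]=1
    m=m*k
    ys,xs=np.nonzero(m); P=np.array([ray(c,(x,y),.012)[:2] for x,y in zip(xs,ys)])
    r=cv2.minAreaRect((P*1000).astype(np.float32)); print(n,r)
    print(cv2.boxPoints(r))
    # knob: dark
c=cam('wrist',s)
im=cv2.imread('pics/wrist0.png');g=im.max(2)[200:290,240:320]
ys,xs=np.nonzero(g<60); print('dark',xs.min()+240,xs.max()+240,ys.min()+200,ys.max()+200)
print('wing ends z.072',ray(c,(257,264),.072),ray(c,(302,263),.072))
cs=cam('scene')
for uv in [(288,393),(175,340),(208,316),(227,371),(243,349)]: print(uv,ray(cs,uv,.02))
for uv in [(91,58),(298,54),(183,74)]: print('w',uv,ray(c,uv,.02))
cv2.imwrite('pics/a.png',np.hstack([cv2.resize(im[200:290,150:330],None,fx=4,fy=4)]))
b=cv2.imread('pics/scene0.png'); cv2.imwrite('pics/b.png',cv2.resize(b[230:410,160:380],None,fx=3.3,fy=3.3))
E
```

```text
wrist ((555.99560546875, -39.656986236572266), (68.91210174560547, 177.81544494628906), 88.774169921875)
[[466.3711    -72.20314  ]
 [644.1459    -76.00717  ]
 [645.6201     -7.110832 ]
 [467.84534    -3.3068008]]
scene ((551.961181640625, -36.8447151184082), (71.66544342041016, 181.90476989746094), 88.6150894165039)
[[460.16934   -70.46875  ]
 [642.021     -74.86519  ]
 [643.75305    -3.2206802]
 [461.90137     1.1757584]]
dark 256 313 237 274
wing ends z.072 [ 0.58679555 -0.03777273  0.072     ] [ 0.63064955 -0.03668844  0.072     ]
(288, 393) [0.40749879 0.15362225 0.02      ]
(175, 340) [0.59787148 0.22821649 0.02      ]
(208, 316) [0.60950645 0.16197464 0.02      ]
(227, 371) [0.49521291 0.19853436 0.02      ]
(243, 349) [0.51433725 0.15722963 0.02      ]
w (91, 58) [0.42850755 0.15297929 0.02      ]
w (298, 54) [0.62699991 0.15643948 0.02      ]
w (183, 74) [0.51511334 0.13905778 0.02      ]
```

View pics/b.png

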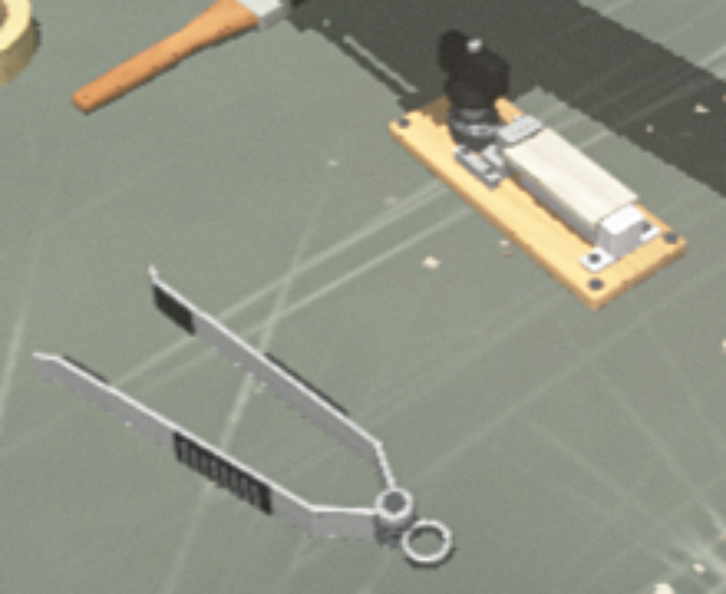

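View pics/a.png

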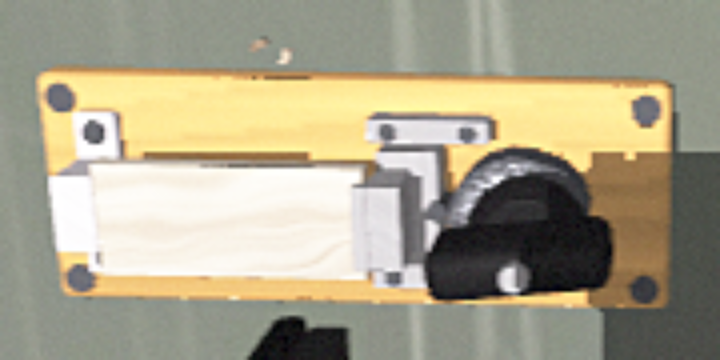

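The crops confirm the knob wing lies along the jig with its screw at wrist pixel (278,269). The tongs' pivot is at scene (280,381), and their near and far grips are at about (227,373) and (253,346). I'll check the bottle's clearance before moving.

```bash
python3 - <<'E'
from h import *
s=ctrl.get_state(); c=cam('scene'); w=cam('wrist',s)
for uv,z in [((357,208),0),((346,205),0),((371,205),0),((361,137),.167),((403,337),0.006)]: print(uv,ray(c,uv,z))
print('screw',ray(w,(278.3,269.3),.073), 'knob scene',ray(c,(303,243),.073))
E
```

```text
(357, 208) [ 0.70386183 -0.28519123  0.        ]
(346, 205) [ 0.72914606 -0.27439605  0.        ]
(371, 205) [ 0.69210533 -0.31958124  0.        ]
(361, 137) [ 0.72011848 -0.29609784  0.167     ]
(403, 337) [ 0.37686283 -0.06231502  0.006     ]
screw [ 0.60748544 -0.04288447  0.073     ] knob scene [ 0.60872112 -0.04252819  0.073     ]
```

>>> step_arm --commands '[{"travel": [-0.01, -0.01, 0.01], "turn": [0, 0, 8.5]}, {"travel": [-0.02, -0.02, 0.02], "turn": [0, 0, 17]}, {"travel": [-0.03, -0.03, 0.03], "turn": [0, 0, 25.5]}, {"travel": [-0.042, -0.0415, 0.04], "turn": [0, 0, 34]}, {"travel": [-0.042, -0.0415, 0.05], "turn": [0, 0, 42]}]' --gripper 0.6 --force 20

```text
time: 0.65
position: [0.607, -0.0448, 0.186]
tool_rot: [2.875, 1.264, -0.003]
ft_force: [-0.2, 0.3, 0.2]
grip_width: 0.647
grip_force: 0.0
```

>>> step_arm --commands '[{"travel": [0, 0, 0.01], "turn": [0, 0, 8.5]}, {"travel": [0, 0, 0.02], "turn": [0, 0, 17]}, {"travel": [0, 0, 0.03], "turn": [0, 0, 25.5]}, {"travel": [0, 0, 0.04], "turn": [0, 0, 34]}, {"travel": [0, 0, 0.05], "turn": [0, 0, 42]}]'

```text
time: 1.15
position: [0.6082, -0.042, 0.1358]
tool_rot: [3.138, 0.155, -0.001]
ft_force: [0.1, 0.5, -0.5]
grip_width: 0.601
grip_force: 0.0
```

>>> step_arm --commands '[{"travel": [0, 0, 0], "turn": [0, 0, 7.2]}, {"travel": [0, 0, 0], "turn": [0, 0, 7.2]}, {"travel": [0, 0, 0], "turn": [0, 0, 7.2]}, {"travel": [0, 0, 0], "turn": [0, 0, 7.2]}]'

```text
time: 1.55
position: [0.6087, -0.042, 0.1368]
tool_rot: [-3.141, 0.029, -0.001]
ft_force: [0.5, 0.3, 0.3]
grip_width: 0.598
grip_force: 0.0
```

>>> step_arm --commands '[{"travel": [0, 0, 0.035]}, {"travel": [0, 0, 0.06]}, {"travel": [0, 0, 0.072]}, {"travel": [0, 0, 0.072]}, {"travel": [0, 0, 0.072]}]'

```text
$.commands[0]: bad value
```

>>> step_arm --commands '[{"travel": [0, 0, 0]}, {"travel": [0, 0, 0]}, {"travel": [0, 0, 0]}, {"travel": [0, 0, 0]}, {"travel": [0, 0, 0]}]' --gripper 0.1 --force 25

```text
$.commands[0]: bad value
```

>>> step_arm --commands '[{"travel": [0, 0, 0.035], "turn": [0, 0, 0]}, {"travel": [0, 0, 0.06], "turn": [0, 0, 0]}, {"travel": [0, 0, 0.072], "turn": [0, 0, 0]}, {"travel": [0, 0, 0.072], "turn": [0, 0, 0]}, {"travel": [0, 0, 0.072], "turn": [0, 0, 0]}]'

```text
time: 2.05
position: [0.6093, -0.0421, 0.0656]
tool_rot: [3.141, -0.032, 0.002]
ft_force: [0.5, -0.4, 1.2]
grip_width: 0.596
grip_force: 0.0
```

>>> step_arm --commands '[{"travel": [0, 0, 0], "turn": [0, 0, 0]}, {"travel": [0, 0, 0], "turn": [0, 0, 0]}, {"travel": [0, 0, 0], "turn": [0, 0, 0]}, {"travel": [0, 0, 0], "turn": [0, 0, 0]}, {"travel": [0, 0, 0], "turn": [0, 0, 0]}]' --gripper 0.1 --force 25

```text
time: 2.55
position: [0.6086, -0.042, 0.0648]
tool_rot: [3.141, -0.033, 0.001]
ft_force: [-0.7, 0.4, 0.1]
grip_width: 0.23
grip_force: 0.0
```

>>> step_arm --commands '[{"travel": [0, 0, 0], "turn": [0, 0, 0]}, {"travel": [0, 0, 0], "turn": [0, 0, 0]}, {"travel": [0, 0, 0], "turn": [0, 0, 0]}, {"travel": [0, 0, 0], "turn": [0, 0, 0]}]'

```text
time: 2.95
position: [0.6087, -0.0411, 0.0647]
tool_rot: [-3.14, 0.032, -0.001]
ft_force: [-0.4, 3.0, 1.4]
grip_width: 0.158
grip_force: 24.7
```

>>> step_arm --commands '[{"travel": [0, 0, 0], "turn": [0, 0, -6]}, {"travel": [0, 0, 0], "turn": [0, 0, -12]}, {"travel": [0, 0, 0], "turn": [0, 0, -18]}, {"travel": [0, 0, 0], "turn": [0, 0, -24]}, {"travel": [0, 0, 0], "turn": [0, 0, -30]}]'

```text
time: 3.45
position: [0.6087, -0.0404, 0.0647]
tool_rot: [-3.039, -0.788, -0.001]
ft_force: [-0.4, 4.7, 1.8]
grip_width: 0.157
grip_force: 25.0
```

>>> step_arm --commands '[{"travel": [0, 0, 0], "turn": [0, 0, -6]}, {"travel": [0, 0, 0], "turn": [0, 0, -12]}, {"travel": [0, 0, 0], "turn": [0, 0, -18]}, {"travel": [0, 0, 0], "turn": [0, 0, -24]}, {"travel": [0, 0, 0], "turn": [0, 0, -30]}]'

```text
time: 3.95
position: [0.6083, -0.04, 0.0647]
tool_rot: [-2.731, -1.548, -0.001]
ft_force: [-1.8, 5.5, 3.3]
grip_width: 0.164
grip_force: 25.0
```

>>> step_arm --commands '[{"travel": [0, 0, 0], "turn": [0, 0, -8]}, {"travel": [0, 0, 0], "turn": [0, 0, -15]}, {"travel": [0, 0, 0], "turn": [0, 0, -22]}, {"travel": [0, 0, 0], "turn": [0, 0, -28]}, {"travel": [0, 0, 0], "turn": [0, 0, -28]}]'

```text
time: 4.45
position: [0.6077, -0.04, 0.0647]
tool_rot: [-2.279, -2.158, -0.001]
ft_force: [-2.9, 6.0, 4.4]
grip_width: 0.164
grip_force: 25.5
```

>>> step_arm --commands '[{"travel": [0, 0, 0], "turn": [0, 0, 0]}, {"travel": [0, 0, 0], "turn": [0, 0, 0]}, {"travel": [0, 0, -0.02], "turn": [0, 0, 0]}, {"travel": [0, 0, -0.05], "turn": [0, 0, 0]}, {"travel": [0, 0, -0.1], "turn": [0, 0, 0]}]' --gripper 0.42

```text
time: 4.95
position: [0.6061, -0.0434, 0.1621]
tool_rot: [-2.281, -2.154, 0.009]
ft_force: [0.7, 0.1, -0.1]
grip_width: 0.404
grip_force: 0.0
```

>>> step_arm --commands '[{"travel": [0.03, -0.02, -0.04], "turn": [0, 0, 0]}, {"travel": [0.06, -0.04, -0.08], "turn": [0, 0, 0]}, {"travel": [0.09, -0.06, -0.12], "turn": [0, 0, 0]}, {"travel": [0.1, -0.08, -0.15], "turn": [0, 0, 0]}, {"travel": [0.1, -0.08, -0.15], "turn": [0, 0, 0]}]'

```text
time: 5.45
position: [0.5347, 0.0658, 0.3214]
tool_rot: [2.273, 2.16, 0.014]
ft_force: [0.4, 0.7, 0.9]
grip_width: 0.424
grip_force: 0.0
```

>>> step_arm --commands '[{"travel": [0, 0, 0], "turn": [0, 0, 0]}, {"travel": [0, 0, 0], "turn": [0, 0, 0]}, {"travel": [0, 0, 0], "turn": [0, 0, 0]}]' --gripper 0.95

```text
time: 5.75
position: [0.5341, 0.0607, 0.3126]
tool_rot: [-2.284, -2.155, 0.004]
ft_force: [0.2, -0.2, 0.6]
grip_width: 0.609
grip_force: 0.0
```

```bash
python3 - <<'E'
from h import *
import pickle
s,im=grab('wrist','w1.png'); pickle.dump(s,open('s1.pkl','wb')); print(s['position'],s['tool_rot'])
E
```

```text
[0.53408181 0.06073411 0.31262002] [-2.28394188 -2.15491994  0.00432614]
```

View pics/w1.png

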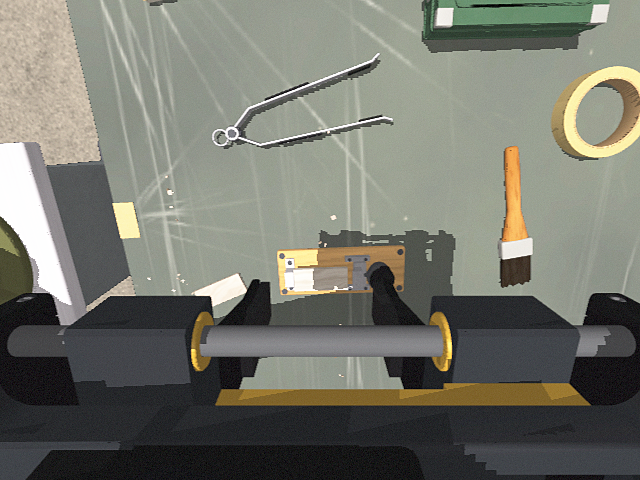

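The tongs are fully visible: pivot (233,133), tips (378,57) and (392,121), and the brush and spare tile are in place. The finger hides the wing, so I'll check the knob in the scene camera.

```bash
python3 - <<'E'
from h import *
import pickle
s=pickle.load(open('s1.pkl','rb')); im=cv2.imread('pics/w1.png'); c=cam('wrist',s)
g=im[40:160,200:410]
# strip mask: differs from local background
d=np.abs(g.astype(int)-cv2.medianBlur(g,61).astype(int)).max(2); m=((d>45)*255).astype(np.uint8)
n,l,st,_=cv2.connectedComponentsWithStats(m,connectivity=8)
k=1+np.argmax(st[1:,4]); big=(l==k); print(st[k])
ys,xs=np.nonzero(big); P=np.array([ray(c,(x+200,y+40),.02)[:2] for x,y in zip(xs,ys)])*1000
piv=ray(c,(232.5,133),.02)[:2]*1000; t1=ray(c,(378,57),.02)[:2]*1000; t2=ray(c,(392,121),.02)[:2]*1000
print('piv',piv,'tips',t1,t2,np.linalg.norm(t1-piv),np.linalg.norm(t2-piv))
a=(t1-piv)/np.linalg.norm(t1-piv)+(t2-piv)/np.linalg.norm(t2-piv); th=np.arctan2(a[1],a[0]); print('yaw deg',np.degrees(th))
R=np.array([[np.cos(th),np.sin(th)],[-np.sin(th),np.cos(th)]]); Q=(P-piv)@R.T
for x in range(-30,200,15):
    q=Q[np.abs(Q[:,0]-x)<5]; 
    if len(q): print(x, 'L',np.round([q[:,1].max(), (q[q[:,1]>0][:,1].min() if (q[:,1]>0).any() else 0)]),'R',np.round([q[:,1].min(),(q[q[:,1]<0][:,1].max() if (q[:,1]<0).any() else 0)]))
w,_=c,0
cv2.imwrite('pics/c1.png',cv2.resize(g,None,fx=3.5,fy=3.5))
ss,sc=grab('scene','s1.png'); b=sc[225:330,255:385,::-1]
A=cv2.resize(g,None,fx=3.5,fy=3.5);B=cv2.resize(b,None,fx=4,fy=4); o=np.zeros((600,735,3),np.uint8) 
A=cv2.resize(g,(525,300));B=cv2.resize(b,(372,300)); o=np.zeros((600,525,3),np.uint8); o[:300]=A; o[300:,:372]=B; cv2.imwrite('pics/d.png',o)
E
```

```text
[  12   13  181   96 2899]
piv [429.19664255 152.56954426] tips [608.66247601 226.15433725] [625.02169207 155.19546362] 193.96573702293628 195.84265488416816
yaw deg 11.531465389749744
-30 L [4. 1.] R [-4. -0.]
-15 L [9. 0.] R [-15.  -7.]
0 L [9. 0.] R [-15.  -1.]
15 L [19.  0.] R [-19.  -0.]
30 L [24.  9.] R [-28. -18.]
45 L [25. 14.] R [-29. -21.]
60 L [29. 16.] R [-32. -22.]
75 L [30. 17.] R [-33. -22.]
90 L [31. 18.] R [-34. -23.]
105 L [32. 19.] R [-35. -24.]
120 L [31. 20.] R [-33. -25.]
135 L [32. 22.] R [-33. -26.]
150 L [33. 22.] R [-34. -24.]
165 L [35. 22.] R [-35. -24.]
180 L [38. 23.] R [-37. -25.]
195 L [41. 32.] R [-40. -33.]
```

View pics/d.png

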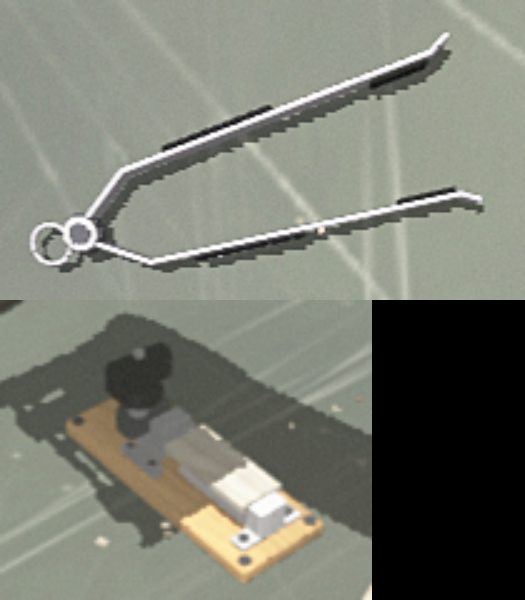

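The lower crop shows the wing now lying across the jig and the jaw withdrawn. The tongs have their pivot at (0.429, 0.153) and a yaw of 11.5°, so their grip is at about (0.508, 0.169). Next I'll go over to them.

>>> step_arm --commands '[{"travel": [0.025, -0.008, 0.02], "turn": [0, 0, 8.4]}, {"travel": [0.05, -0.016, 0.04], "turn": [0, 0, 16.8]}, {"travel": [0.075, -0.024, 0.06], "turn": [0, 0, 25.2]}, {"travel": [0.1, -0.03, 0.08], "turn": [0, 0, 33.6]}, {"travel": [0.106, -0.033, 0.1], "turn": [0, 0, 42]}]' --gripper 0.95

```text
time: 6.35
position: [0.5061, 0.1733, 0.213]
tool_rot: [-2.904, -1.194, 0.001]
ft_force: [0.1, 0.2, -0.1]
grip_width: 0.949
grip_force: 0.0
```

>>> step_arm --commands '[{"travel": [0, 0, 0.03], "turn": [0, 0, 8.4]}, {"travel": [0, 0, 0.06], "turn": [0, 0, 16.8]}, {"travel": [0, 0, 0.09], "turn": [0, 0, 25.2]}, {"travel": [0, 0, 0.112], "turn": [0, 0, 33.2]}, {"travel": [0, 0, 0.112], "turn": [0, 0, 33.2]}]'

```text
time: 6.85
position: [0.5045, 0.1684, 0.0985]
tool_rot: [3.124, 0.316, -0.013]
ft_force: [-0.2, 0.5, 0.2]
grip_width: 0.946
grip_force: 0.0
```

>>> step_arm --commands '[{"travel": [0, 0, 0], "turn": [0, 0, 0]}, {"travel": [0, 0, 0], "turn": [0, 0, 0]}, {"travel": [0, 0, 0], "turn": [0, 0, 0]}]'

```text
time: 7.15
position: [0.5083, 0.1703, 0.1041]
tool_rot: [-3.125, -0.319, -0.004]
ft_force: [-0.5, 0.4, 0.7]
grip_width: 0.953
grip_force: 0.0
```

```bash
python3 - <<'E'
from h import *
s,im=grab('wrist','w2.png'); R=Ro.from_rotvec(s['tool_rot']).as_matrix(); print(s['position'],R[:,0],R[:,1],s['grip_width'])
np.save('R.npy',R)
E
```

```text
[0.50832538 0.17026803 0.10410181] [0.97932194 0.20228867 0.00280031] [ 2.02290107e-01 -9.79325613e-01 -2.37757715e-04] 0.9532931044444989
```

View pics/w2.png

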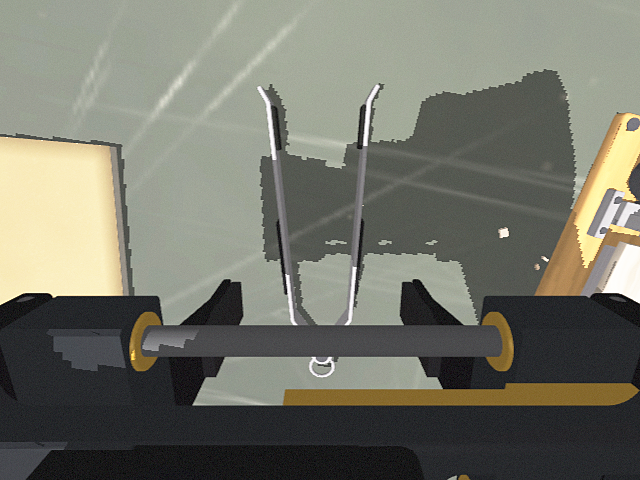

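The tongs lie square between the fingers, with the midline at column 320 and tips at (262,88) and (380,86). I'll go down and squeeze lightly.

>>> step_arm --commands '[{"travel": [0, 0, 0.03], "turn": [0, 0, 0]}, {"travel": [0, 0, 0.06], "turn": [0, 0, 0]}, {"travel": [0, 0, 0.08], "turn": [0, 0, 0]}, {"travel": [0, 0, 0.085], "turn": [0, 0, 0]}, {"travel": [0, 0, 0.085], "turn": [0, 0, 0]}]'

```text
time: 7.7
position: [0.5072, 0.1699, 0.0176]
tool_rot: [3.125, 0.318, -0.001]
ft_force: [0.2, -0.3, 0.7]
grip_width: 0.948
grip_force: 0.0
```

>>> step_arm --commands '[{"travel": [0, 0, 0], "turn": [0, 0, 0]}, {"travel": [0, 0, 0], "turn": [0, 0, 0]}, {"travel": [0, 0, 0], "turn": [0, 0, 0]}, {"travel": [0, 0, 0], "turn": [0, 0, 0]}, {"travel": [0, 0, 0], "turn": [0, 0, 0]}]' --gripper 0.62 --force 20

```text
time: 8.2
position: [0.5081, 0.1704, 0.0184]
tool_rot: [-3.125, -0.318, -0.003]
ft_force: [0.6, 0.4, 2.6]
grip_width: 0.642
grip_force: 8.2
```

>>> step_arm --commands '[{"travel": [0, 0, 0], "turn": [0, 0, 0]}, {"travel": [0, 0, 0], "turn": [0, 0, 0]}, {"travel": [0, 0, 0], "turn": [0, 0, 0]}, {"travel": [0, 0, 0], "turn": [0, 0, 0]}, {"travel": [0, 0, 0], "turn": [0, 0, 0]}]'

```text
time: 8.7
position: [0.5082, 0.1704, 0.0184]
tool_rot: [-3.125, -0.317, -0.003]
ft_force: [1.1, 0.1, 5.8]
grip_width: 0.624
grip_force: 9.7
```

>>> step_arm --commands '[{"travel": [0, 0, -0.008], "turn": [0, 0, 0]}, {"travel": [0, 0, -0.02], "turn": [0, 0, 0]}, {"travel": [0, 0, -0.04], "turn": [0, 0, 0]}, {"travel": [0, 0, -0.06], "turn": [0, 0, 0]}, {"travel": [0, 0, -0.08], "turn": [0, 0, 0]}]'

```text
time: 9.2
position: [0.5065, 0.1696, 0.0985]
tool_rot: [3.125, 0.317, -0.002]
ft_force: [1.2, 0.9, -0.7]
grip_width: 0.617
grip_force: 7.8
```

>>> step_arm --commands '[{"travel": [0, 0, -0.015], "turn": [0, 0, 0]}, {"travel": [0, 0, -0.03], "turn": [0, 0, 0]}, {"travel": [0, 0, -0.04], "turn": [0, 0, 0]}, {"travel": [0, 0, -0.04], "turn": [0, 0, 0]}, {"travel": [0, 0, -0.04], "turn": [0, 0, 0]}]'

```text
time: 9.7
position: [0.5069, 0.1698, 0.1372]
tool_rot: [3.125, 0.317, -0.001]
ft_force: [-0.6, 0.3, -1.4]
grip_width: 0.62
grip_force: 7.8
```

```bash
python3 - <<'E'
from h import *
s,im=grab('wrist','w3.png'); _,sd=grab('side','sd3.png'); _,sc=grab('scene','sc3.png')
R=Ro.from_rotvec(s['tool_rot']).as_matrix(); c=cam('side'); p=proj(c,s['position']); print(s['position'],p,s['grip_width'],s['grip_force'],s['ft_force'])
x,y=int(min(max(p[0],130),510)),int(min(max(p[1],100),380))
o=np.zeros((600,800,3),np.uint8); o[:300,:400]=cv2.resize(im,(400,300)); o[300:,:400]=cv2.resize(sc,(400,300))
o[:,400:]=cv2.resize(sd[y-100:y+100,x-130:x+130],(800,600))[:,200:600] if 0 else cv2.resize(sd[y-100:y+100,x-66:x+67],(400,600))
cv2.imwrite('pics/e.png',o[:,:,::-1])
E
```

```text
[0.50689344 0.16980223 0.13716089] [282.89363445 257.97835144] 0.6200753678580025 7.751600593328476 [-0.56153532  0.34152918 -1.40029754]
```

View pics/e.png

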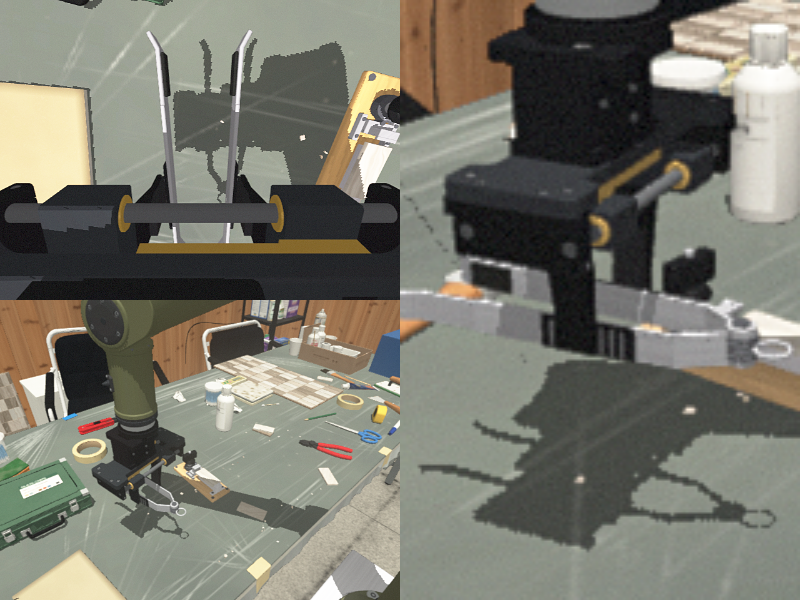

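The tongs hang level in the fingers, clear of the table, with their jaw tips at about (240,53) and (400,53) in the full-size wrist view. Next I'll work out the move from these and the tile's position.

```bash
python3 - <<'E'
from h import *
import pickle
# tongs tips in tool frame
s=ctrl.get_state(); c=cam('wrist',s); im=cv2.imread('pics/w3.png'); R=Ro.from_rotvec(s['tool_rot']).as_matrix()
g=im.min(2); 
for uv in [(240,53),(400,53)]:
    X=ray(c,uv,s['position'][2]+.002); print('tip in tool mm',(R.T@(X-s['position']))*1000)
# pads: inner dark pad lower/upper ends along arm
def dark(x0,x1,y0,y1):
    k=im[y0:y1,x0:x1].max(2)<50; ys,xs=np.nonzero(k); return xs.min()+x0,xs.max()+x0,ys.min()+y0,ys.max()+y0
for b in [(250,290,70,180),(365,400,70,180)]:
    q=dark(*b); print(q)
    for yy in q[2:]: 
        X=ray(c,((q[0]+q[1])/2,yy),s['position'][2]-.006); print('   ',(R.T@(X-s['position']))*1000)
# tile in w0
class S(dict):pass
s0=dict(position=[.649525,-.0000693,.235586],tool_rot=[-2.2206064,-2.22066979,.00203558]); c0=cam('wrist',s0)
print('tile corners'); 
for uv in [(173,241),(242,242),(175,268.8),(241,268.8)]: print(ray(c0,uv,.036))
cs=cam('scene'); print('scene tile far/near corners z.036')
for uv in [(160+500/3.3,230+150/3.3),(160+540/3.3,230+120/3.3),(160+637/3.3,230+195/3.3),(160+595/3.3,230+222/3.3)]: print(ray(cs,uv,.036))
print(R[:,0],R[:,1])
E
```

```text
tip in tool mm [110.87134883 -30.26274959  -2.21618156]
tip in tool mm [110.91528817  31.08310935  -2.20298178]
(np.int64(257), np.int64(271), np.int64(83), np.int64(154))
    [101.50606252 -22.7874665    5.80315853]
    [ 73.04404851 -24.15748857   5.85667523]
(np.int64(368), np.int64(380), np.int64(82), np.int64(153))
    [101.91362307  22.7146013    5.81224024]
    [73.48941543 24.01096599  5.86626281]
tile corners
[ 0.49272985 -0.02452054  0.036     ]
[ 0.56607047 -0.02557486  0.036     ]
[ 0.49095867 -0.05615201  0.036     ]
[ 0.56295111 -0.05609115  0.036     ]
scene tile far/near corners z.036
[ 0.56274652 -0.02406964  0.036     ]
[ 0.56755082 -0.05756858  0.036     ]
[ 0.48959414 -0.05601699  0.036     ]
[ 0.48906733 -0.02505252  0.036     ]
[ 0.97957567  0.20106697 -0.0018907 ] [ 2.01067729e-01 -9.79577318e-01  2.16523739e-04]
```

>>> step_arm --commands '[{"travel": [-0.006, 0.01, 0], "turn": [0, 0, 1]}, {"travel": [-0.016, 0.028, 0], "turn": [0, 0, 3]}, {"travel": [-0.028, 0.05, 0], "turn": [0, 0, 5]}, {"travel": [-0.04, 0.072, 0], "turn": [0, 0, 7]}, {"travel": [-0.054, 0.095, 0], "turn": [0, 0, 9]}]'

```text
time: 10.35
position: [0.4725, 0.0634, 0.1375]
tool_rot: [3.141, 0.065, -0.0]
ft_force: [-0.6, -1.0, -1.4]
grip_width: 0.62
grip_force: 7.8
```

```bash
python3 - <<'E'
from h import *
s=ctrl.get_state(); R=Ro.from_rotvec(s['tool_rot']).as_matrix(); d=np.array([.4395,-.038,.1372])-s['position']
print(s['position'],s['grip_width'],s['grip_force'],'tool shift',R.T@d,'turn z',np.degrees(np.arctan2(R[1,0],R[0,0]))+1.2)
E
```

```text
[0.47249713 0.06340151 0.13748642] 0.6200961553537838 7.752518355846405 tool shift [-0.03716242  0.09995004  0.00031889] turn z 3.570188705883469
```

>>> step_arm --commands '[{"travel": [-0.009, 0.024, 0], "turn": [0, 0, 1]}, {"travel": [-0.018, 0.048, 0], "turn": [0, 0, 2]}, {"travel": [-0.027, 0.072, 0], "turn": [0, 0, 3]}, {"travel": [-0.035, 0.092, 0], "turn": [0, 0, 3.7]}, {"travel": [-0.038, 0.101, 0], "turn": [0, 0, 3.7]}]'

```text
time: 10.85
position: [0.4385, -0.0399, 0.1376]
tool_rot: [3.141, -0.039, -0.0]
ft_force: [-0.6, 0.2, -1.9]
grip_width: 0.625
grip_force: 7.8
```

>>> step_arm --commands '[{"travel": [0, 0, 0.01], "turn": [0, 0, 0]}, {"travel": [0, 0, 0.02], "turn": [0, 0, 0]}, {"travel": [0, 0, 0.03], "turn": [0, 0, 0]}, {"travel": [0, 0, 0.03], "turn": [0, 0, 0]}, {"travel": [0, 0, 0.03], "turn": [0, 0, 0]}]'

```text
time: 11.35
position: [0.4398, -0.0359, 0.1069]
tool_rot: [-3.141, 0.028, 0.002]
ft_force: [-0.2, -0.3, 0.0]
grip_width: 0.624
grip_force: 7.8
```

```bash
python3 - <<'E'
from h import *
s,im=grab('wrist','w4.png'); R=Ro.from_rotvec(s['tool_rot']).as_matrix(); d=np.array([.4395,-.038,.042])-s['position']
print(s['position'],R[:,0],s['grip_width'],s['grip_force'],s['ft_force'],'tool shift',R.T@d,'turn z',np.degrees(np.arctan2(R[1,0],R[0,0]))+1.2)
E
```

```text
[ 0.43979376 -0.03588673  0.10690762] [ 0.9998408  -0.01779164 -0.00135223] 0.6238111700022241 7.752553224563599 [-0.19957162 -0.26591925  0.01963646] tool shift [-0.00016835  0.00212269  0.06490776] turn z 0.18055947864296407
```

View pics/w4.png

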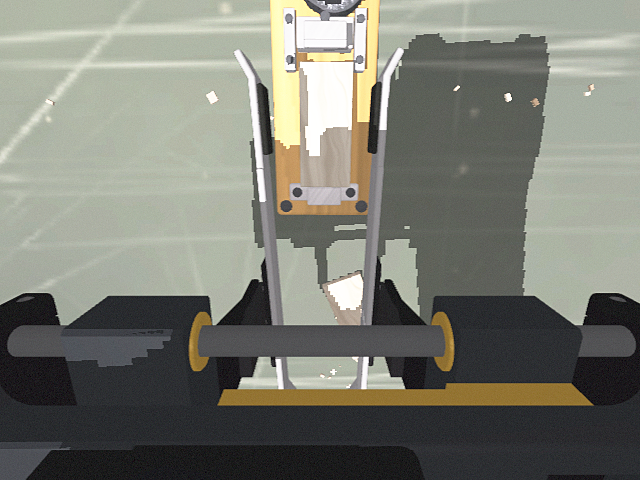

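The tongs straddle the tile. Tile edges are at columns 300–352 near row 120, the pads are centred on about column 320, and the jaw's lip is clear of the tile end at row 60.

```bash
python3 - <<'E'
from h import *
s=ctrl.get_state(); c=cam('wrist',s); R=Ro.from_rotvec(s['tool_rot']).as_matrix(); p=s['position']
T=lambda uv,z:(R.T@(ray(c,uv,z)-p))*1000
for n,uv in dict(tl=(302,62),tr=(353,62),bl=(299.5,185),br=(352,185),ml=(301,124),mr=(352.5,124)).items(): print(n,T(uv,.036), ray(c,uv,.036))
im=cv2.imread('pics/w4.png')
for r in (75,100,125,150,175):
    print(r,[tuple(map(int,im[r,x])) for x in range(294,308,2)],'|',[tuple(map(int,im[r,x])) for x in range(346,360,2)])
for a,b in [((265,85),(269,152)),((375,82),(372,152))]:
    print('pad',T(a,p[2]-.006),T(b,p[2]-.006))
for y in (213,):print('base end',ray(c,(278,y),.012),ray(c,(366,y),.012))
print('stop top',ray(c,(309,187),.035),ray(c,(340,187),.035),ray(c,(324,205),.035))
E
```

```text
tl [122.33197738 -10.12540754  71.34630169] [ 0.56264652 -0.02810222  0.036     ]
tr [122.35118171  19.4563286   71.34435182] [ 0.56213152 -0.05767948  0.036     ]
bl [ 51.41361178 -12.83645927  71.36929188] [ 0.49178867 -0.02411094  0.036     ]
br [51.42629824 20.76990541 71.36707966] [ 0.49119448 -0.05771205  0.036     ]
ml [ 88.33129177 -11.26680257  71.35731356] [ 0.52867199 -0.02634702  0.036     ]
mr [88.34756322 20.0885739  71.3552481 ] [ 0.52812203 -0.05769757  0.036     ]
75 [(176, 248, 255), (182, 250, 255), (167, 244, 255), (162, 171, 183), (168, 178, 189), (164, 178, 188), (150, 166, 180)] | [(252, 254, 255), (248, 253, 254), (251, 254, 255), (250, 255, 255), (84, 136, 183), (86, 131, 176), (182, 255, 255)]
100 [(176, 248, 255), (175, 249, 255), (171, 250, 255), (160, 164, 172), (162, 176, 187), (166, 179, 190), (167, 178, 186)] | [(245, 251, 254), (252, 254, 255), (255, 255, 255), (144, 174, 206), (91, 145, 187), (84, 130, 174), (181, 253, 255)]
125 [(182, 252, 255), (174, 249, 255), (178, 254, 255), (137, 142, 150), (147, 157, 171), (148, 162, 173), (138, 155, 168)] | [
[... 271 characters left out ...]
), (144, 159, 175), (86, 138, 180), (94, 146, 187), (95, 143, 184), (84, 128, 167)]
175 [(105, 157, 200), (97, 154, 197), (96, 153, 200), (136, 162, 186), (166, 175, 189), (153, 168, 176), (149, 160, 175)] | [(164, 176, 187), (170, 182, 191), (118, 150, 178), (87, 141, 181), (93, 144, 188), (87, 139, 174), (78, 123, 157)]
pad [100.96290064 -22.37577467   5.96899417] [ 74.07986057 -21.88925519   5.97760957]
pad [102.12906545  23.2104613    5.96562377] [74.1004072  23.19175587  5.97464088]
base end [ 0.46880626 -0.00621917  0.012     ] [ 0.46767048 -0.07019332  0.012     ]
stop top [ 0.4902742  -0.03011842  0.035     ] [ 0.48992106 -0.05008278  0.035     ] [ 0.47838179 -0.03960138  0.035     ]
```

>>> step_arm --commands '[{"travel": [0, 0.0035, 0], "turn": [0, 0, 0.2]}, {"travel": [0, 0.0035, 0.01], "turn": [0, 0, 0.2]}, {"travel": [0, 0.0035, 0.022], "turn": [0, 0, 0.2]}, {"travel": [0, 0.0035, 0.035], "turn": [0, 0, 0.2]}, {"travel": [0, 0.0035, 0.035], "turn": [0, 0, 0.2]}]'

```text
time: 11.9
position: [0.4378, -0.04, 0.07]
tool_rot: [-3.141, 0.036, 0.008]
ft_force: [-0.5, 0.2, -1.4]
grip_width: 0.622
grip_force: 7.8
```

>>> step_arm --commands '[{"travel": [0, 0, 0.01], "turn": [0, 0, 0]}, {"travel": [0, 0, 0.02], "turn": [0, 0, 0]}, {"travel": [0, 0, 0.03], "turn": [0, 0, 0]}, {"travel": [0, 0, 0.03], "turn": [0, 0, 0]}, {"travel": [0, 0, 0.03], "turn": [0, 0, 0]}]'

```text
time: 12.4
position: [0.4398, -0.0401, 0.0423]
tool_rot: [-3.141, 0.036, 0.001]
ft_force: [0.1, 0.1, -1.1]
grip_width: 0.623
grip_force: 7.8
```

```bash
python3 - <<'E'
from h import *
s,im=grab('wrist','w5.png'); _,sd=grab('side','sd5.png'); 
R=Ro.from_rotvec(s['tool_rot']).as_matrix(); c=cam('side'); p=proj(c,[.527,-.04,.036]); print(s['position'],R[:,0],p,s['grip_width'],s['grip_force'],s['ft_force'])
x,y=int(p[0]),int(p[1])
o=np.zeros((600,800,3),np.uint8); o[:300,:400]=cv2.resize(im[:300,120:520],(400,300)); 
b=cv2.resize(sd[y-60:y+60,x-80:x+80],(800,600))
cv2.imwrite('pics/f.png',np.vstack([o[:300], cv2.resize(b,(400,300))[:, :].repeat(1,0) if 0 else np.hstack([cv2.resize(b,(400,300)),np.zeros((300,400,3),np.uint8)])])[:,:,::-1])
o[:,:]=0; o[:300,:400]=cv2.resize(im[:300,120:520],(400,300)); o[300:,:400]=cv2.resize(b,(400,300)); cv2.imwrite('pics/f.png',o[:,:400,::-1])
E
```

```text
[ 0.4397885  -0.04005281  0.04226734] [ 9.99743323e-01 -2.26476502e-02 -6.10260187e-04] [342.15213561 266.80097321] 0.6226096677457205 7.752523273229599 [ 0.0595352   0.09076406 -1.09299256]
```

View pics/f.png

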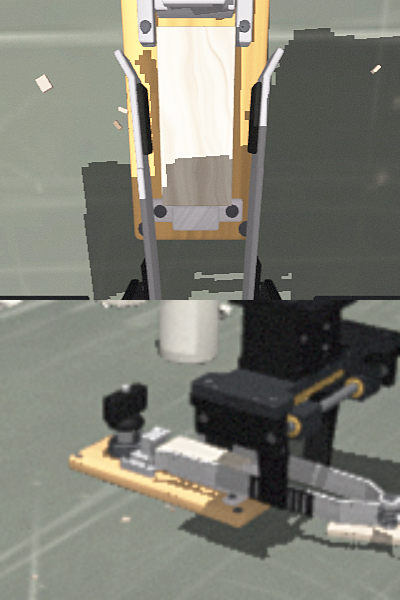

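The tile (columns 158–242 in the crop) is centred between the pads at columns 152 and 248, which straddle its long edges. I'll close now.

>>> step_arm --commands '[{"travel": [0, 0, 0], "turn": [0, 0, 0]}, {"travel": [0, 0, 0], "turn": [0, 0, 0]}, {"travel": [0, 0, 0], "turn": [0, 0, 0]}, {"travel": [0, 0, 0], "turn": [0, 0, 0]}, {"travel": [0, 0, 0], "turn": [0, 0, 0]}]' --gripper 0.48 --force 25

```text
time: 13.0
position: [0.4403, -0.0401, 0.0428]
tool_rot: [3.141, -0.036, 0.001]
ft_force: [0.4, -0.7, -0.5]
grip_width: 0.545
grip_force: 25.0
```

>>> step_arm --commands '[{"travel": [0, 0, 0], "turn": [0, 0, 0]}, {"travel": [0, 0, 0], "turn": [0, 0, 0]}, {"travel": [0, 0, 0], "turn": [0, 0, 0]}, {"travel": [0, 0, 0], "turn": [0, 0, 0]}, {"travel": [0, 0, 0], "turn": [0, 0, 0]}]'

```text
time: 13.5
position: [0.4403, -0.0401, 0.0427]
tool_rot: [3.141, -0.036, 0.001]
ft_force: [1.4, 0.5, 1.3]
grip_width: 0.544
grip_force: 25.0
```

>>> step_arm --commands '[{"travel": [0, 0, -0.004], "turn": [0, 0, 0]}, {"travel": [0, 0, -0.01], "turn": [0, 0, 0]}, {"travel": [0, 0, -0.018], "turn": [0, 0, 0]}, {"travel": [0, 0, -0.028], "turn": [0, 0, 0]}, {"travel": [0, 0, -0.04], "turn": [0, 0, 0]}]'

```text
time: 14.0
position: [0.4395, -0.0401, 0.0833]
tool_rot: [3.141, -0.036, -0.001]
ft_force: [0.5, 0.4, -0.7]
grip_width: 0.543
grip_force: 25.0
```

>>> step_arm --commands '[{"travel": [0, 0, -0.014], "turn": [0, 0, 0]}, {"travel": [0, 0, -0.03], "turn": [0, 0, 0]}, {"travel": [0, 0, -0.046], "turn": [0, 0, 0]}, {"travel": [0, 0, -0.062], "turn": [0, 0, 0]}, {"travel": [0, 0, -0.075], "turn": [0, 0, 0]}]'

```text
time: 14.5
position: [0.4402, -0.0401, 0.1594]
tool_rot: [3.141, -0.036, 0.002]
ft_force: [-0.0, 0.4, -0.9]
grip_width: 0.541
grip_force: 25.0
```

>>> step_arm --commands '[{"travel": [0, 0, -0.008], "turn": [0, 0, 0]}, {"travel": [0, 0, -0.012], "turn": [0, 0, 0]}, {"travel": [0, 0, -0.012], "turn": [0, 0, 0]}, {"travel": [0, 0, -0.012], "turn": [0, 0, 0]}, {"travel": [0, 0, -0.012], "turn": [0, 0, 0]}]'

```text
time: 15.0
position: [0.4394, -0.0401, 0.1688]
tool_rot: [3.141, -0.036, -0.002]
ft_force: [0.5, -0.6, -2.8]
grip_width: 0.546
grip_force: 25.0
```

>>> step_arm --commands '[{"travel": [0, 0, 0], "turn": [0, 0, 0]}, {"travel": [0, 0, 0], "turn": [0, 0, 0]}, {"travel": [0, 0, 0], "turn": [0, 0, 0]}, {"travel": [0, 0, 0], "turn": [0, 0, 0]}, {"travel": [0, 0, 0], "turn": [0, 0, 0]}]'

```text
time: 15.5
position: [0.44, -0.0401, 0.1696]
tool_rot: [3.141, -0.036, 0.0]
ft_force: [-0.0, -0.9, -1.0]
grip_width: 0.547
grip_force: 25.0
```

```bash
python3 - <<'E'
from h import *
s,im=grab('wrist','w6.png'); _,sd=grab('side','sd6.png'); 
c=cam('side'); p=proj(c,[.5,-.04,.09]); print(s['position'],s['grip_width'],s['grip_force'],s['ft_force'],np.abs(s['qd']).max())
x,y=int(p[0]),int(p[1])
o=np.zeros((600,400,3),np.uint8); o[:300]=cv2.resize(im[:300,120:520],(400,300)); o[300:]=cv2.resize(sd[y-90:y+90,x-120:x+120],(400,300)); cv2.imwrite('pics/g.png',o[:,:,::-1])
E
```

```text
[ 0.43997947 -0.04007948  0.16956019] 0.5471190463112692 24.96437430381775 [-0.02646407 -0.90091666 -0.99053067] 0.001590809458039036
```

View pics/g.png

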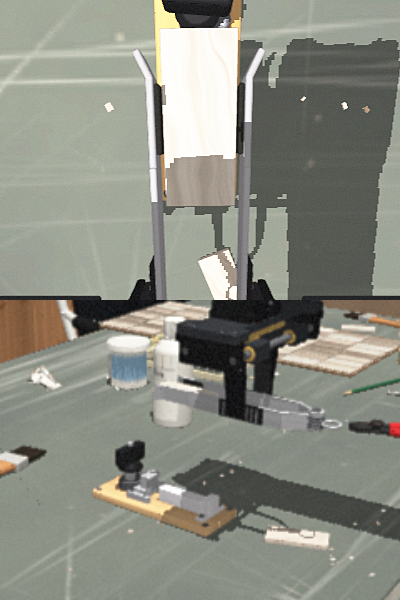

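The tile is held level between the pads, well above the empty jig, and the knob is still crosswise. I'm handing it in.

```bash
python3 -c "
from bench import ctrl
print(ctrl.close_job())"
```

```text
the job is handed in; nothing more can be done
None
```

I handed the job in at about 16 s. The last pictures show the knob open and the tile held level in the tongs, about 12–13 cm above the rail by the arm's lift, with the bottle, brush and spare tile not touched. The hand-in gave no verdict.

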